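Clamp the glued plate in the bench screw press

TASK

Two small screw presses stand on the bench. On the one that holds the silver drilled plate glued on its blue carrier, wind the crank clockwise (seen from above) until the foot just meets the plate, then give it a quarter turn more, without overtightening, and let go. Leave the crank of the other press, with the black plate in it, alone.

Things in the scene. Friction and masses are not known exactly. Their poses are not given: they have to be found in the camera images.
- crank (a joint): crank angle (rad) of the press with the silver-on-blue plate, growing clockwise seen from above; starts in 2.2 to 4.6, stop at 9.5. At 0 and 6.28 the arm points to the yellow strip on the bed's front edge. The foot sinks 24 mm per turn and meets the plate at 6.28; from there a spring in the foot yields. Turning takes 2 to 3 N at the knob; the crank stays where it is left and keeps its height.
- crank_knob (a point): on that crank's upright red knob: a point on its centreline, 60 mm from the crank's axis, 240 mm above the table. The knob is a freely spinning round sleeve 24 mm thick, from 31 mm below this point (there the steel arm begins) to 23 mm above it, so it can be carried round at constant gripper orientation. All else on the press ends 25 mm or more below this point.
- foot: black round foot of that press, diameter 50 mm, below the moving crosshead; origin in the centre of its underside, on the crank's upright axis; z up. The press has a grey bed 200 x 200 x 30 mm, two steel posts and a grey beam 55 x 210 mm, top at 185 mm, on which the crank turns.
- plate: the work in that press: silver drilled plate 130 x 100 x 12 mm on a blue carrier 150 x 120 x 14 mm, loose, lying on the bed (30 mm above the table); origin in the centre of its underside, its top 26 mm higher.
- spare_crank_knob (a point): the same point on the red knob of the other, identical press, which holds a black plate on a brown carrier: to be left alone.
There are look-alikes about, which are no part of the job. What is shaped like the plate but red is not meant.

How it is judged (in metres and radians):
On the way:
1. the foot has been wound down to press on the silver plate (contact force between foot and plate above 2 N), for 0.1 s.
At the end, for the whole second after the job is handed in: the crank stands at rest a quarter turn (90 degrees, within 25) past the point where the foot met the silver plate, and the foot presses on that plate (over 5 N), which still lies centred under it (within 15 mm) (value of joint crank between 7.41 and 8.29 rad and contact force between foot and plate above 5 N and horizontal distance between foot and plate below 0.015 m and velocity of joint crank between -0.05 and 0.05 rad/s); the robot touches nothing.
It fails at once if overtightened: the crank more than about 150 degrees past contact (value of joint crank above 8.9 rad).
It fails at once if the other press's crank was turned (its knob moved more than 15 mm) (distance of spare_crank_knob from where it was at the start of the episode above 0.015 m).
It also fails if it takes over 48 s, if anything falls off the work surface, if the arm or the gripper's body presses on something with over 40 N, if the wrist force passes 120 N, or if a joint passes its speed limit or range.

ROBOT

A 6-joint arm with a two-finger parallel gripper is mounted at the origin on the work surface. World frame = base frame: x ahead of the robot, y to its left, z up, the work surface at z = 0. Lengths are in mm, angles in rad, forces in N, time in s.
With the tool pointing down it reaches from about 350 to 875 mm from the base axis. Payload 4.2 kg.
Tool frame: the origin (TCP) lies at the very end of the fingers, on their centre line; the grasp point (between the pads) lies arm.grip_point_offset behind it (arm.grip_point_offset is the distance from the TCP to the grasp point, in mm); z points along the fingers, y is the line along which they close (so a half turn about z gives the same grasp; the last joint's range is limited). The gripper opens to 85 mm and grips with 20 to 120 N. Pads are 22 mm wide; open, the fingers measure 114 mm over their backs; the gripper's body (76 mm by 85 mm) begins 54 mm behind the grasp point. The pads swing forward as they close: fully open they stand 13 mm farther back than shut.
Start: joints at [0.259, 0.385, 0.008, 0, -1.194, -0.259], TCP at [624.979, 0.025, 231.312] pointing down, gripper open.
Joint ranges: [-3.14, 3.14], [-1.21, 2.06], [-1.07, 1.41], [-3.16, 2.05], [-2.99, -0.16], [-3.1, 3.1]. Speed limits (rad/s): [2.79, 2.79, 3.14, 3.14, 3.14, 3.14].

INTERFACE

Orientations are given as a unit quaternion [x, y, z, w].
In Python, from bench import arm, cams, ticket gives the robot as it stands.
- The arm moves only by the tool servo_tool, never from a script. Its argument "commands" is a list that holds one entry, the list of rows, each a list of 7 numbers: the closure in counts, from 0 (fully open) to 255 (shut), then the shift along the tool's x, y, z in m, then the turn, a rotation vector about the tool's x, y, z in degrees. In form: [[[grip, x, y, z, ax, ay, az], ...]]. A call has 1 to 10 rows; each row shifts and turns the commanded pose from where the row before left it, along the tool's axes as they then stand; what a row does not reach is not made up. A row lasts 1/12 s, in which the tool goes at most 41.7 mm and 7.16 degrees, less where a joint would pass 70% of its speed; a pose out of reach is approached as far as the arm can. A call with a gripper value outside its range is refused whole. The fingers move at their own pace and stop on an object; the grip force is fixed at half the most. Time passes only in rows, so rows that do not move let the fingers close. It gives the time, the measured TCP pose, the force, the opening and the grip force at its end, in the units of the state.
- arm.read_state(): the state, without advancing time (a new reading comes with each control period).
- cams.get_image(name): name is "scene" or "side" or "wrist"; returns a dict with "frame" (384x512x3 uint8, blue, green, red), "K" (3x3 intrinsics, pixels), "T" (4x4, takes a point from camera to world coordinates). Camera axes: x right, y up, looking along -z (the intrinsics and any distortion apply to the point x, -y, -z); pixel columns grow to the right and rows downward; lengths in mm; the calibration is good to about 2 mm. A picture is of the moment at which its call begins. There is no depth.
- ticket.job_done(): hands the job in; it is judged then, once.
The state is a dict: "clock": time; "joints": joint angles; "joint_vel": joint speeds; "joint_efforts": joint torques, N m; "position": TCP position; "ee_rot": TCP orientation; "contact_force": force on the tool from outside, world axes, zero at the start; "wrist_torque": the same for the moment, N m; "gripper_width": finger opening in mm; "grasp_force": force on a finger pad.
Only numpy, scipy, OpenCV 4.12 (cv2) and the standard library are available. Lean on these libraries where they do the work, as an engineer would, in place of code of your own. Each camera call takes 0.05 s, during which the arm holds its last target. There are 200 camera calls.

## Working session

There is one attempt and no reset: what is moved stays moved. The work goes in short steps, Python scripts to look and compute and a tool call to move; the robot and the scene stay as the last step left them, time stands still between calls to the robot, and variables do not carry over. Pictures are saved under pics/ and viewed, at most 10 in all, crops included, and the job is handed in when it is done.

Besides the shell and the picture viewer there is one more tool, called after "Emit:" by a JSON object that holds its "op" and its "data". servo_tool: Moves the arm, as the interface text tells. Its arguments: {"type":"object","properties":{"commands":{"type":"array","items":{"type":"array","items":{"type":"array","items":{"type":"number"}}}}},"required":["commands"]}

```bash
mkdir -p pics
python3 - <<'E'
from bench import arm,cams
import cv2,numpy as np
for n in("scene","side"):
    d=cams.get_image(n);cv2.imwrite(f"pics/{n}0.png",d["frame"]);np.savez(f"{n}0.npz",**d)
    print(n,d["K"].tolist(),np.round(d["T"],3).tolist(),[k for k in d])
s=arm.read_state();print(s["clock"],s["position"],s["ee_rot"],arm.grip_point_offset)
E
```

```text
scene [[370.4679974343168, 0.0, 263.204974179322], [0.0, 370.4679974343168, 192.23093160447107], [0.0, 0.0, 1.0]] [[0.324, -0.551, 0.769, 1302.607], [0.946, 0.168, -0.278, -249.019], [0.024, 0.817, 0.576, 732.594], [0.0, 0.0, 0.0, 1.0]] ['frame', 'K', 'T']
side [[365.80019289565706, 0.0, 257.21176074342225], [0.0, 365.80019289565706, 191.6264556256534], [0.0, 0.0, 1.0]] [[-0.981, 0.151, -0.124, 392.067], [-0.195, -0.704, 0.683, 801.625], [0.016, 0.694, 0.72, 977.453], [0.0, 0.0, 0.0, 1.0]] ['frame', 'K', 'T']
0.1 [6.24489066e+02 2.22170741e-02 2.30342790e+02] [-7.07059203e-01  7.07153679e-01  6.39739834e-04 -7.41131535e-04] 18.700000000000003
```

View pics/scene0.png

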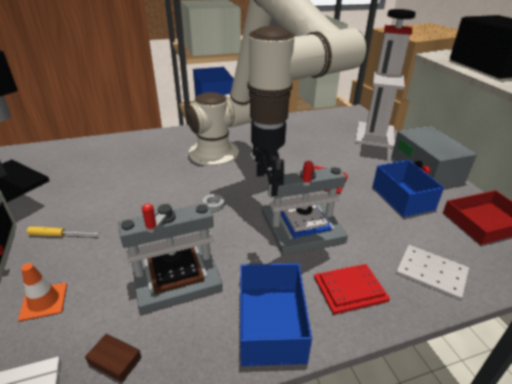

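View pics/side0.png

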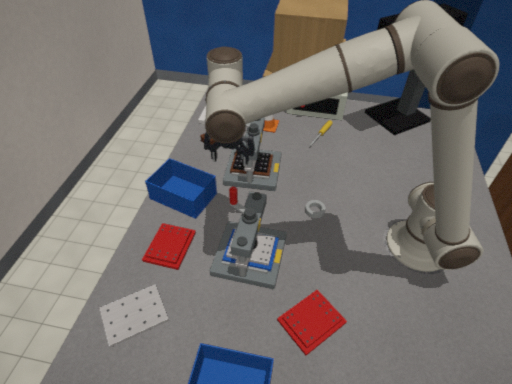

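In the scene image the silver-on-blue press is at (305,215) and its knob at about (308,171). In the side image the press is at (250,250) and its knob at about (234,195). The black-plate press is at (170,270) in the scene image and (253,165) in the side image. I'll enlarge both views to confirm.

```bash
python3 - <<'E'
import cv2,numpy as np
a=cv2.imread("pics/scene0.png")[145:265,250:370];b=cv2.imread("pics/side0.png")[175:295,200:300]
o=np.hstack([cv2.resize(x,None,fx=f,fy=f,interpolation=cv2.INTER_CUBIC) for x,f in((a,3.5),(b,3.5))])
cv2.imwrite("pics/crop1.png",o)
E
cat > h.py <<'E'
import numpy as np,cv2
def load(n): d=np.load(n);return d["K"],d["T"]
def ray(K,T,u,v):
    d=np.linalg.inv(K)@[u,v,1];d=T[:3,:3]@[d[0],-d[1],-d[2]];return T[:3,3],d/np.linalg.norm(d)
def onz(c,u,v,z):
    o,d=ray(*c,u,v);return o+d*(z-o[2])/d[2]
def proj(c,p):
    q=np.linalg.inv(c[1])@np.r_[p,1];k=c[0]@[q[0],-q[1],-q[2]];return k[:2]/k[2]
E
python3 - <<'E'
from h import *
s=load("scene0.npz");d=load("side0.npz")
print("knob z240",onz(s,308,171,240),onz(d,234,195,240))
print("beam-ends side z185",onz(d,238,270,185),onz(d,258,202,185))
print("yellow side z30",onz(d,279,255,30), "spare knob",onz(s,149,216,240))
E
```

```text
knob z240 [589.83892907 127.26961784 240.        ] [579.23968984 128.14618955 240.        ]
beam-ends side z185 [522.25254385 325.82551755 185.        ] [517.82049827  90.60204091 185.        ]
yellow side z30 [436.22833768 154.97657362  30.        ] spare knob [ 657.02347381 -267.93605491  240.        ]
```

View pics/crop1.png

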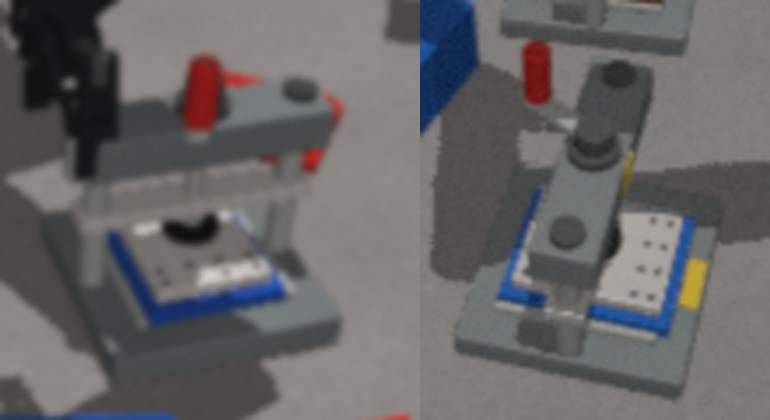

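The crop confirms it: the silver plate on the blue carrier is in this press. Its knob is at scene (307,171) and side (233,195), the hub at side (250,213), and the yellow strip on the robot side at side (278,256). Next I'll work out the axis.

Run:
```python
from h import *
s=load("scene0.npz");d=load("side0.npz")
def tri(p,q):
    o1,d1=ray(*s,*p);o2,d2=ray(*d,*q)
    A=np.c_[d1,-d2];t=np.linalg.lstsq(A,o2-o1,rcond=None)[0];a=o1+d1*t[0];b=o2+d2*t[1];return (a+b)/2,np.linalg.norm(a-b)
f=lambda X,Y:(200+(X-420)/3.5,175+Y/3.5)
print("knob",tri((307.4,170.7),f(537,71)))
print("knobtop z263",onz(d,*f(537,43),263),onz(s,250+207/3.5,145+58/3.5,263))
for z in(190,200): print("studs",z,onz(d,*f(566,222),z),onz(d,*f(619,70),z))
for z in(205,215): print("hub",z,onz(d,*f(596,130),z))
c=[onz(d,*f(*p),30) for p in((683,380),(722,200),(462,335))];print("bed",c,(c[1]+c[2])/2)
print("yellow",onz(d,*f(693,284),30), "stud2 tri",tri((250+300/3.5,145+90/3.5),f(566,230)))
```

```text
knob (array([582.01549033, 128.2423842 , 237.00983632]), np.float64(2.766124032122066))
knobtop z263 [581.85614581 121.19826097 263.        ] [582.93427805 131.19978508 263.        ]
studs 190 [534.05654841 232.70273677 190.        ] [525.76679765  68.27308438 190.        ]
studs 200 [532.25339944 239.92757421 200.        ] [524.0689216   77.58604107 200.        ]
hub 205 [528.25838793 150.47450649 205.        ]
hub 215 [526.49528588 158.90414788 215.        ]
bed [array([431.96655357, 254.81272631,  30.        ]), array([426.65589642,  62.44373384,  30.        ]), array([622.6929363 , 250.94575532,  30.        ])] [524.67441636 156.69474458  30.        ]
yellow [438.59873738 159.75394168  30.        ] stud2 tri (array([534.01473716, 241.19114984, 188.73931198]), np.float64(4.63574808547939))
```

Emit:
{"op": "servo_tool", "data": {"commands": [[[0,0,0,-0.035,0,0,0],[0,0,0,-0.035,0,0,0],[0,-0.032,0.0105,0,0,0,0],[0,-0.032,0.0105,0,0,0,0],[0,-0.032,0.0105,0,0,0,0],[0,-0.032,0.0105,0,0,0,0],[0,0,0,0,0,0,0],[0,0,0,0,0,0,0]]]}}

```text
clock: 0.77
position: [582.2, 129.6, 300.9]
ee_rot: [0.708, -0.706, -0.0, 0.0]
contact_force: [-0.0, 0.1, -0.4]
gripper_width: 85.2
grasp_force: 0.0
```

Run:
```python
from bench import arm,cams
from h import *
d=cams.get_image("wrist");np.savez("w1.npz",**d);f=d["frame"].copy();c=(d["K"],d["T"])
s=arm.read_state();print(s["clock"],s["position"],s["ee_rot"],s["contact_force"])
for p in((582,128,263),(582,128,240),(526,156,210)): print(p,proj(c,p))
cv2.imwrite("pics/w1.png",cv2.resize(f,None,fx=1.5,fy=1.5))
```

```text
0.8167 [582.61200524 128.55833069 300.94780826] [ 7.07612838e-01 -7.06600226e-01 -1.42447717e-04  4.14560094e-04] [ 0.60239215 -0.03628901 -0.22000852]
(582, 128, 263) [253.18089347 205.4313482 ]
(582, 128, 240) [253.1405057 195.8488769]
(526, 156, 210) [312.27904761 214.75486357]
```

View pics/w1.png

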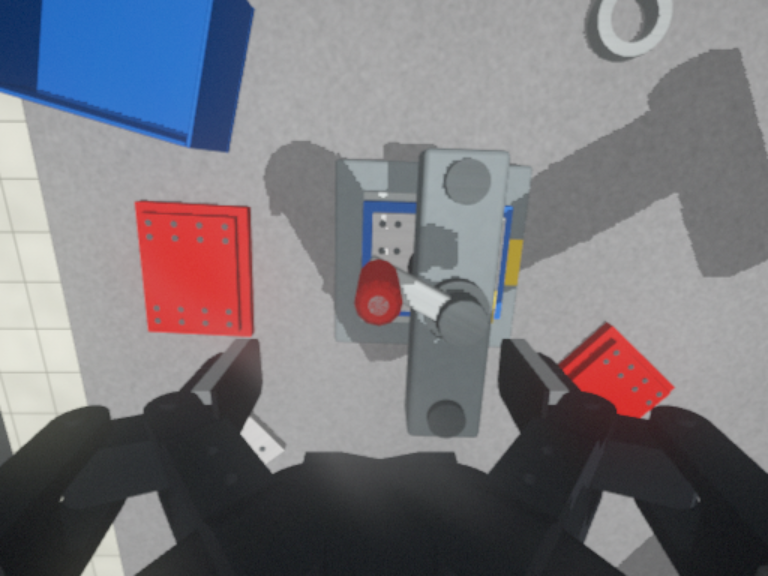

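The wrist view shows the knob top at full-frame (252,202), against a predicted (253,205). The studs are at (312,121) and (297,279), and the hub at (310,207).

Run:
```python
from h import *
c=load("w1.npz");g=lambda X,Y,z:onz(c,X/1.5,Y/1.5,z).round(1)
print("knobtop",g(378,304,263))
print("studs",g(468,181,192),g(446,418,192),"hub",g(466,312,212))
# beam top corners z185
q=[g(425,150,185),g(508,153,185),g(407,434,185),g(476,436,185)];print(q,np.mean(q,0))
# bed z30 corners
q=[g(336,158,30),g(531,166,30),g(334,342,30),g(512,347,30)];print(q,np.mean(q,0)); print("yellow",g(513,262,30))
```

```text
knobtop [582.9 125.9 263. ]
studs [527.7  70.1 192. ] [533.3 237.7 192. ] hub [528.4 148.5 212. ]
[array([554.1,  51.7, 185. ]), array([502.3,  53.3, 185. ]), array([560.8, 256.5, 185. ]), array([508.5, 258.1, 185. ])] [531.425 154.9   185.   ]
[array([625.7,  52.3,  30. ]), array([430. ,  59.3,  30. ]), array([633. , 251.6,  30. ]), array([431.1, 257.1,  30. ])] [529.95  155.075  30.   ]
yellow [439.1 158.2  30. ]
```

Emit:
{"op": "servo_tool", "data": {"commands": [[[0,0.001,-0.001,0.027,0,0,0],[0,0,0,0.027,0,0,0],[0,0,0,0.026,0,0,0],[0,0,0,0,0,0,0],[255,0,0,0,0,0,0],[255,0,0,0,0,0,0],[255,0,0,0,0,0,0],[255,0,0,0,0,0,0],[255,0,0,0,0,0,0],[255,0,0,0,0,0,0]]]}}

```text
clock: 1.65
position: [583.9, 127.1, 222.9]
ee_rot: [0.707, -0.707, 0.0, -0.0]
contact_force: [-2.0, -0.5, 5.0]
gripper_width: 23.0
grasp_force: 58.5
```

Run:
```python
import numpy as np
a=np.radians(-27.8-6*np.arange(0,42)); x=60*np.cos(a);y=60*np.sin(a)
for i in range(41): print(i+1,round(-27.8-6*(i+1),1),"tx %.4f ty %.4f"%(-(y[i+1]-y[i])/1e3,-(x[i+1]-x[i])/1e3), "at %.0f %.0f"%(530+x[i+1],155+y[i+1]))
```

```text
1 -33.8 tx 0.0054 ty 0.0032 at 580 122
2 -39.8 tx 0.0050 ty 0.0038 at 576 117
3 -45.8 tx 0.0046 ty 0.0043 at 572 112
4 -51.8 tx 0.0041 ty 0.0047 at 567 108
5 -57.8 tx 0.0036 ty 0.0051 at 562 104
6 -63.8 tx 0.0031 ty 0.0055 at 556 101
7 -69.8 tx 0.0025 ty 0.0058 at 551 99
8 -75.8 tx 0.0019 ty 0.0060 at 545 97
9 -81.8 tx 0.0012 ty 0.0062 at 539 96
10 -87.8 tx 0.0006 ty 0.0063 at 532 95
11 -93.8 tx -0.0001 ty 0.0063 at 526 95
12 -99.8 tx -0.0007 ty 0.0062 at 520 96
13 -105.8 tx -0.0014 ty 0.0061 at 514 97
14 -111.8 tx -0.0020 ty 0.0059 at 508 99
15 -117.8 tx -0.0026 ty 0.0057 at 502 102
16 -123.8 tx -0.0032 ty 0.0054 at 497 105
17 -129.8 tx -0.0038 ty 0.0050 at 492 109
18 -135.8 tx -0.0043 ty 0.0046 at 487 113
19 -141.8 tx -0.0047 ty 0.0041 at 483 118
20 -147.8 tx -0.0051 ty 0.0036 at 479 123
21 -153.8 tx -0.0055 ty 0.0031 at 476 129
22 -159.8 tx -0.0058 ty 0.0025 at 474 134
23 -165.8 tx -0.0060 ty 0.0019 at 472 140
24 -171.8 tx -0.0062 ty 0.0012 at 471 146
25 -177.8 tx -0.0063 ty 0.0006 at 470 153
26 -183.8 tx -0.0063 ty -0.0001 at 470 159
27 -189.8 tx -0.0062 ty -0.0007 at 471 165
28 -195.8 tx -0.0061 ty -0.0014 at 472 171
29 -201.8 tx -0.0059 ty -0.0020 at 474 177
30 -207.8 tx -0.0057 ty -0.0026 at 477 183
31 -213.8 tx -0.0054 ty -0.0032 at 480 188
32 -219.8 tx -0.0050 ty -0.0038 at 484 193
33 -225.8 tx -0.0046 ty -0.0043 at 488 198
34 -231.8 tx -0.0041 ty -0.0047 at 493 202
35 -237.8 tx -0.0036 ty -0.0051 at 498 206
36 -243.8 tx -0.0031 ty -0.0055 at 504 209
37 -249.8 tx -0.0025 ty -0.0058 at 509 211
38 -255.8 tx -0.0019 ty -0.0060 at 515 213
39 -261.8 tx -0.0012 ty -0.0062 at 521 214
40 -267.8 tx -0.0006 ty -0.0063 at 528 215
41 -273.8 tx 0.0001 ty -0.0063 at 534 215
```

Emit:
{"op": "servo_tool", "data": {"commands": [[[255,0.0054,0.0032,0,0,0,0],[255,0.005,0.0038,0,0,0,0],[255,0.0046,0.0043,0,0,0,0],[255,0.0041,0.0047,0,0,0,0],[255,0.0036,0.0051,0,0,0,0]]]}}

```text
clock: 2.07
position: [564.0, 104.7, 222.9]
ee_rot: [0.707, -0.707, 0.001, -0.002]
contact_force: [0.3, 2.3, 5.5]
gripper_width: 22.3
grasp_force: 58.6
```

Forces are small, so I'll carry on.

Emit:
{"op": "servo_tool", "data": {"commands": [[[255,0.0031,0.0055,0,0,0,0],[255,0.0025,0.0058,0,0,0,0],[255,0.0019,0.006,0,0,0,0],[255,0.0012,0.0062,0,0,0,0],[255,0.0006,0.0063,0,0,0,0],[255,-0.0001,0.0063,0,0,0,0],[255,-0.0007,0.0062,0,0,0,0],[255,-0.0014,0.0061,0,0,0,0]]]}}

```text
clock: 2.73
position: [515.4, 96.5, 222.9]
ee_rot: [0.707, -0.707, 0.002, -0.001]
contact_force: [2.5, -0.7, 4.0]
gripper_width: 22.9
grasp_force: 58.6
```

Emit:
{"op": "servo_tool", "data": {"commands": [[[255,-0.002,0.0059,0,0,0,0],[255,-0.0026,0.0057,0,0,0,0],[255,-0.0032,0.0054,0,0,0,0],[255,-0.0038,0.005,0,0,0,0],[255,-0.0043,0.0046,0,0,0,0],[255,-0.0047,0.0041,0,0,0,0]]]}}

```text
clock: 3.23
position: [484.0, 116.7, 222.8]
ee_rot: [0.707, -0.707, 0.001, -0.0]
contact_force: [-0.1, -3.2, 6.5]
gripper_width: 22.6
grasp_force: 58.7
```

Emit:
{"op": "servo_tool", "data": {"commands": [[[255,-0.0051,0.0036,0,0,0,0],[255,-0.0055,0.0031,0,0,0,0],[255,-0.0058,0.0025,0,0,0,0],[255,-0.006,0.0019,0,0,0,0],[255,-0.0062,0.0012,0,0,0,0],[255,-0.0063,0.0006,0,0,0,0],[255,-0.0063,-0.0001,0,0,0,0]]]}}

```text
clock: 3.82
position: [470.6, 157.9, 222.8]
ee_rot: [0.707, -0.707, 0.001, 0.0]
contact_force: [-3.1, -1.7, 7.3]
gripper_width: 22.4
grasp_force: 58.9
```

Emit:
{"op": "servo_tool", "data": {"commands": [[[255,-0.0062,-0.0007,0,0,0,0],[255,-0.0061,-0.0014,0,0,0,0],[255,-0.0059,-0.002,0,0,0,0],[255,-0.0057,-0.0026,0,0,0,0],[255,-0.0054,-0.0032,0,0,0,0],[255,-0.005,-0.0038,0,0,0,0],[255,-0.0046,-0.0043,0,0,0,0]]]}}

```text
clock: 4.4
position: [488.6, 197.6, 222.8]
ee_rot: [0.707, -0.707, 0.0, 0.0]
contact_force: [-3.9, -1.1, 9.1]
gripper_width: 22.6
grasp_force: 59.0
```

Emit:
{"op": "servo_tool", "data": {"commands": [[[255,-0.0041,-0.0047,0,0,0,0],[255,-0.0036,-0.0051,0,0,0,0],[255,-0.0031,-0.0055,0,0,0,0],[255,-0.0025,-0.0058,0,0,0,0],[255,-0.0019,-0.006,0,0,0,0],[255,-0.0012,-0.0062,0,0,0,0],[255,-0.0006,-0.0063,0,0,0,0],[255,0,-0.004,0,0,0,0],[255,0,0,0,0,0,0],[255,0,0,0,0,0,0]]]}}

```text
clock: 5.23
position: [533.5, 214.6, 222.9]
ee_rot: [0.707, -0.707, 0.001, -0.001]
contact_force: [0.3, -0.6, 6.9]
gripper_width: 22.8
grasp_force: 58.8
```

Emit:
{"op": "servo_tool", "data": {"commands": [[[0,0,0,0,0,0,0],[0,0,0,0,0,0,0],[0,0,0,0,0,0,0],[0,0,0,0,0,0,0],[0,0,0,0,0,0,0],[0,0,0,0,0,0,0],[0,0,0,-0.025,0,0,0],[0,0,0,-0.03,0,0,0],[0,0,0,-0.03,0,0,0],[0,0,0,0,0,0,0]]]}}

```text
clock: 6.07
position: [535.3, 215.9, 313.4]
ee_rot: [0.707, -0.707, 0.002, -0.006]
contact_force: [0.6, -0.3, 1.6]
gripper_width: 85.5
grasp_force: 0.0
```

Run:
```python
from bench import arm,cams
from h import *
d=cams.get_image("wrist");c=(d["K"],d["T"]);np.savez("w2.npz",**d);e=cams.get_image("scene")
s=arm.read_state();print(s["clock"],s["position"],s["contact_force"],s["gripper_width"])
print(proj(c,(532,215,263)))
cv2.imwrite("pics/w2.png",np.hstack([cv2.resize(d["frame"],(480,360)),cv2.resize(e["frame"][140:260,250:356],(318,360))]))
```

```text
6.1667 [532.89594118 215.29668484 307.72003964] [ 0.50918671 -1.19356764  0.48361661] 85.09800525834859
[257.98254374 200.55918915]
```

View pics/w2.png

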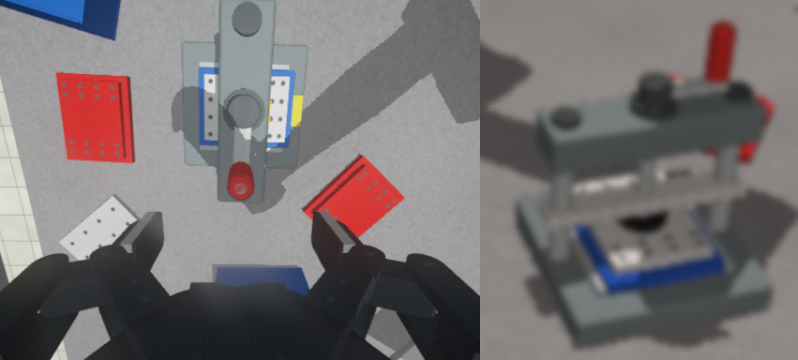

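The wrist view shows the knob top at full-frame (256,200), against an expected (258,201). The arm lies along the beam, a quarter turn past the yellow strip. The foot is down on the plate, the plate looks centred, and the gripper is clear.

```bash
python3 -c "
from bench import ticket
print(ticket.job_done())"
```

```text
the job is handed in; nothing more can be done
None
```

I wound the silver-plate press's crank clockwise to about a quarter turn past contact and let go; the other press was not touched. The job is handed in, but it returned no verdict, and I judged the foot and plate by eye from the last pictures.

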